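Hold the portion dispenser open at its pointer

TASK

The dry-goods dispenser is about to be used to fill the glass under its chute: first press its lid down until it is fully home on the hopper. Then pull the spring-loaded slide out along its rail until the slide's front edge is level with the tip of the pointer clip, and keep it there with the gripper: finish while still holding the slide at the mark, because it springs back if let go. Do not shift the pointer, and leave the glass and the cup standing where they are.

Things in the scene. Friction and masses are not known exactly. Their poses are not given: they have to be found in the camera images.
- dispenser: Fixed portion dispenser. Origin on the worktop under the round hopper's middle; the rail runs along -x and the slide is pulled to -x; y across the rail, z up. White housing 140 x 130 x 90 mm (x, y, z); hopper on it, radius 55, rim 165 mm high; chute on its +y side to y = 112 mm, over the glass. White guide rail 76 mm wide, up to 47 mm high, from x = -70 to -266 mm.
- hopper_lid (a joint): How far the hopper's lid has been pushed down (m): 0 = 12 mm proud of the rim, 0.012 = fully home against a stop, the lid's brim resting on the hopper's rim. It starts partly proud, moves straight down against a friction of about 5 N and stays where it is left.
- lid_top (a point): Top centre of the lid's flat round boss (36 mm across, 7 mm high) in the middle of the white lid (diameter 112 mm); 196 mm above the worktop with the lid at joint value 0, 184 mm when fully home.
- gate_slide (a joint): How far the slide is pulled out (m), along the dispenser's -x: 0 = closed, where it starts, 0.08 = end stop. A spring draws it back with about 3 N at 0 and 60 N/m more (6 to 7 N at the pointer).
- slide_grip (a point): Centre of the graspable part of the black upright grip on the slide: a rounded block 28 mm along the rail, 18 mm across it (dispenser's y), rising from 50 to 101 mm above the worktop; this point is 80 mm up. Moves with the slide.
- slide_edge (a point): Middle of the front edge (towards the dispenser's -x) of the flat steel slide, 30 mm in front of the grip's centre, 49 mm above the worktop. Moves with the slide.
- pointer_tip (a point): Tip of the small black pointer clip on the rail's +y lip: a wedge pointing across at the slide, top 55 mm above the worktop; the clip is 14 mm along the rail. Set anew each time, 25 to 60 mm beyond the closed slide's front edge. It can slip along the rail (about 4 N), so do not touch it. Axes parallel to the dispenser's.
- glass_mid (a point): Centre, half-way up, of the small drinking glass (49 mm across, 62 mm high) standing loose under the chute.
- cup_mid (a point): Centre, half-way up, of the green and white cup (64 x 89 x 48 mm with handle) standing loose beside the housing on the dispenser's -y side.

How it is judged:
By the outcome, as a careful person would: the job done as asked, in the order asked, and still so for the second after the job is handed in, while the arm keeps its last pose, push and grip.
It also fails if it takes over 51 s, if anything falls off the work surface, if the arm or the gripper's body presses on something with over 40 N, if the wrist force passes 120 N, or if a joint passes its speed limit or range.

ROBOT

A 7-joint arm with a two-finger parallel gripper is mounted at the origin on the work surface; the furniture and walls round the work are solid. World frame = base frame: x ahead of the robot, y to its left, z up, the work surface at z = 0. Lengths are in m, angles in rad, forces in N, time in s.
With the tool pointing down it reaches from about 0.35 to 0.9 m from the base axis. Payload 7.2 kg.
Tool frame: the origin (TCP) lies on the centre line of the jaws, within the pads' length; the fingertips stand 22 mm ahead of it and the grasp point (between the pads) lies 3 mm ahead of it; z points along the fingers, y is the direction in which the jaws open and shut (so a half turn about z gives the same grasp; the last joint's range is limited). The gripper opens to 88 mm and grips with 3 to 60 N. Pads are 20 mm wide; open, the fingers measure 115 mm over their backs; the gripper's body (75 mm by 178 mm) begins 61 mm behind the grasp point.
Start: joints at [1.159, 0.411, -0.013, 1.596, 0.006, 1.134, -0.082], TCP at [0.211, -0.588, 0.245] pointing down, gripper open.
Joint ranges: [-2.95, 2.95], [-0.29, 1.99], [-1.47, 1.44], [0.14, 2.54], [-1.03, 4.17], [0.13, 1.85], [-2.86, 2.86]. Speed limits (rad/s): [2.39, 2.39, 3.01, 3.01, 3.14, 3.14, 3.14].

INTERFACE

Orientations are given as a rotation vector (axis times angle).
In Python, from plant import * gives the robot as it stands.
- The arm moves only by the tool jog_arm, never from a script. Its argument "commands" is a list of rows, each a list of 3 entries, a list of its own where there are three numbers: the shift along the tool's x, y, z in cm, then the turn, a rotation vector about the tool's x, y, z in degrees, then the finger opening in cm, from 0 to 8.78. In form: [[[tx, ty, tz], [wx, wy, wz], claw], ...]. A call has exactly 8 rows; each row is the pose to reach, as a shift and turn from the pose commanded when the call began, along the tool's axes at that moment; what a row does not reach only later rows make up. A row lasts 1/12 s, in which the tool goes at most 41.7 mm and 7.16 degrees, less where a joint would pass 70% of its speed; a pose out of reach is approached as far as the arm can. A call with a gripper value outside its range is refused whole. The fingers move at their own pace and stop on an object; "newtons" is the grip in N (left out, the last holds). Time passes only in rows, so rows that repeat a pose let the fingers close, or fill a call up. It gives the time, the measured TCP pose, the force and the opening at its end, in the units of the state.
- get_obs(): the state, without advancing time (a new reading comes with each control period).
- snapshot(name): name is "side" or "top"; returns a dict with "image" (420x560x3 uint8, red, green, blue), "fx", "fy", "cx", "cy" (pixels), "R" (3x3) and "t" (3): a world point X has camera coordinates R X + t. Camera axes: x right, y down, z forward; pixel columns grow to the right and rows downward; lengths in m; the calibration is good to about 2 mm. A picture is of the moment at which its call begins. There is no depth.
- sign_off(): hands the job in, once; it reports no verdict.
The state is a dict: "time_s": time; "joint_positions": joint angles; "joint_vel": joint speeds; "tau": joint torques, N m; "position": TCP position; "eef_rot": TCP orientation; "wrist_force": force on the tool from outside, world axes, zero at the start; "moment": the same for the moment, N m; "opening": opening from 0.0 (shut) to 1.0 (fully open).
Only numpy, scipy, OpenCV 4.12 (cv2) and the standard library are available. Lean on these libraries where they do the work, as an engineer would, in place of code of your own. Each camera call takes 0.05 s, during which the arm holds its last target.

## Working session

There is one attempt and no reset: what is moved stays moved. The work goes in short steps, Python scripts to look and compute and a tool call to move; the robot and the scene stay as the last step left them, time stands still between calls to the robot, and variables do not carry over. Pictures are saved under pics/ and viewed, and the job is handed in when it is done.

Besides the shell and the picture viewer there is one more tool, called after "Request:" by a JSON object that holds its "method" and its "body". jog_arm: Moves the arm, as the interface text tells. Its arguments: {"type":"object","properties":{"commands":{"type":"array"},"newtons":{"type":"number"}},"required":["commands"]}

```bash
mkdir -p pics; ls; python3 - <<'E'
from plant import *
import cv2,pickle
o=get_obs()
for k,v in o.items(): print(k,v)
for n in("side","top"):
    s=snapshot(n); cv2.imwrite(f"pics/{n}0.png",s["image"][:,:,::-1]); pickle.dump(s,open(f"{n}0.pkl","wb"))
    print(n,s["fx"],s["fy"],s["cx"],s["cy"],s["R"],s["t"])
E
```

```text
pics
time_s 0.0
joint_positions [ 1.1588094   0.41189349 -0.01272675  1.59705717  0.00562116  1.13428263
 -0.08220784]
joint_vel [ 0.0009667   0.00087289 -0.00017524  0.00018544 -0.00055087  0.00063415
  0.00131528]
tau [ 4.27816922e-04 -5.87942398e+01  6.42179120e-01 -2.91084105e+01
 -5.36509731e-02  1.80992635e-02  1.37922443e-04]
position [ 0.2104633  -0.58799355  0.2438076 ]
eef_rot [-3.09375173e+00 -5.37158745e-01  6.26235394e-04]
wrist_force [-0.37108886  0.81212024  0.04260978]
moment [0.00297446 0.00058339 0.00664922]
opening 1.0006405314994358
side 406.29577066836737 406.29577066836737 275.5435082737459 210.3388041748316 [[-0.94517152 -0.3265272  -0.00554864]
 [-0.27716693  0.81104634 -0.51515273]
 [ 0.17271159 -0.48536978 -0.85708044]] [0.56283892 0.22053662 0.88304436]
top 522.1960822015906 522.1960822015906 281.5311206962918 207.01129580897538 [[-0.27484768 -0.96147736  0.00447631]
 [-0.92618188  0.26350236 -0.26972881]
 [ 0.25815863 -0.07828022 -0.96292592]] [0.16180865 0.57990338 1.01219074]
```

View pics/side0.png

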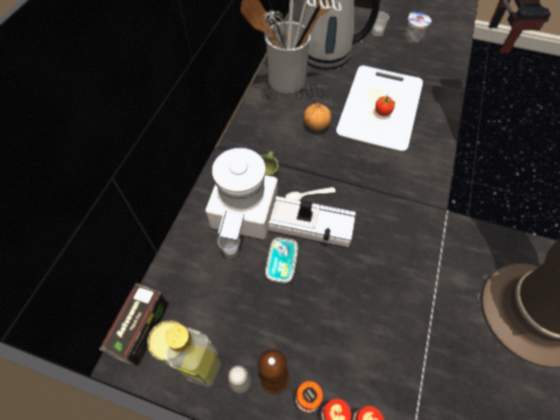

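View pics/top0.png

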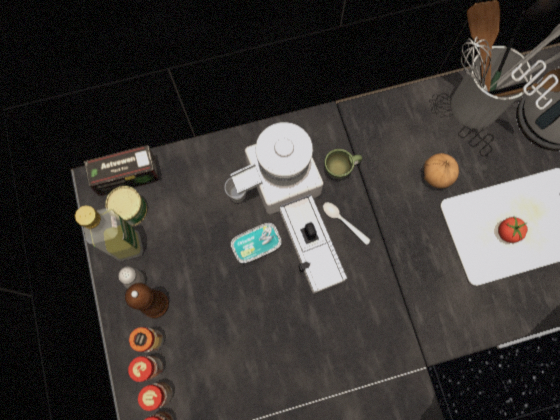

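Both views show the dispenser clear of the arm. In the top view the lid boss is near (285,148), the black grip near (310,232), the pointer near (304,267), the glass near (237,188) and the cup near (340,163). I'll enlarge them next.

```bash
cat > h.py <<'E'
import numpy as np,cv2,pickle
def ray(s,u,v):
    d=np.array([(u-s["cx"])/s["fx"],(v-s["cy"])/s["fy"],1.]);R=np.array(s["R"]);t=np.array(s["t"])
    return -R.T@t, R.T@d
def onz(s,u,v,z):
    c,d=ray(s,u,v); return c+d*(z-c[2])/d[2]
def proj(s,X):
    p=np.array(s["R"])@np.array(X)+np.array(s["t"]); return s["fx"]*p[0]/p[2]+s["cx"],s["fy"]*p[1]/p[2]+s["cy"]
def tri(s1,p1,s2,p2):
    c1,d1=ray(s1,*p1);c2,d2=ray(s2,*p2)
    a=np.linalg.lstsq(np.stack([d1,-d2],1),c2-c1,rcond=None)[0]
    A=c1+a[0]*d1;B=c2+a[1]*d2
    return (A+B)/2,np.linalg.norm(A-B)
def load(n): return pickle.load(open(n+".pkl","rb"))
def crop(s,x0,y0,x1,y1,k,fn):
    im=cv2.resize(s["image"][y0:y1,x0:x1,::-1],None,fx=k,fy=k,interpolation=cv2.INTER_CUBIC)
    for x in range((x0//10+1)*10,x1,10):
        cv2.line(im,((x-x0)*k,0),((x-x0)*k,6 if x%50 else 14),(0,255,255),1)
        if x%20==0: cv2.putText(im,str(x),((x-x0)*k-10,24),0,.4,(0,255,255),1)
    for y in range((y0//10+1)*10,y1,10):
        cv2.line(im,(0,(y-y0)*k),(6,(y-y0)*k),(0,255,255),1)
        if y%20==0: cv2.putText(im,str(y),(8,(y-y0)*k+4),0,.4,(0,255,255),1)
    cv2.imwrite(fn,im)
E
python3 - <<'E'
from h import *
crop(load("top0"),220,115,380,300,3,"pics/t1.png")
crop(load("side0"),195,140,365,270,4,"pics/s1.png")
E
```

```text
(no output)
```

View pics/t1.png

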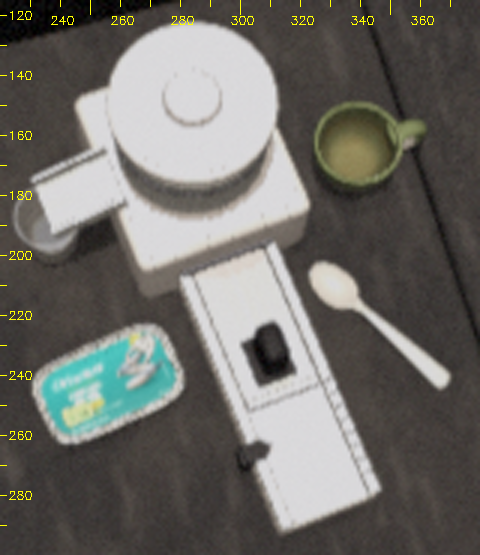

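View pics/s1.png

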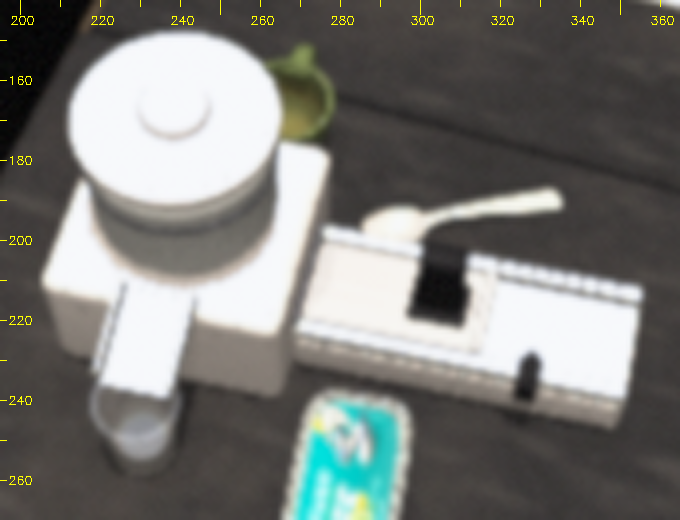

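```bash
python3 - <<'E'
from h import *
T,S=load("top0"),load("side0")
np.set_printoptions(precision=4,suppress=True)
print("boss",tri(T,(284.3,147.3),S,(238.5,167)))
for n,a,b in [("railL",(313.3,292.3),(349,244.5)),("railR",(346.7,278.3),(355.5,212.5)),("tip",(310,264.7),(328.3,227.5)),("edgeL",(303.3,251.7),(315,228)),("edgeR",(331,241.7),(318.7,207))]:
    z={'t':.055}.get(n[0],.047)
    if n[0]=='e': z=.049
    print(n,tri(T,a,S,b),onz(T,*a,z),onz(S,*b,z))
# black mask
for nm,s,box in(("T",T,(295,210,325,275)),("S",S,(290,195,340,245))):
    x0,y0,x1,y1=box;g=s["image"][y0:y1,x0:x1].max(2)
    m=(g<70).astype(np.uint8);n,l,st,c=cv2.connectedComponentsWithStats(m)
    for i in range(1,n):
        if st[i,4]>8: print(nm,st[i][:4]+np.array([x0,y0,0,0]),st[i,4],c[i]+[x0,y0])
E
```

```text
boss (array([ 0.6889, -0.0334,  0.1831]), np.float64(0.0002503317596539774))
railL (array([ 0.4203, -0.0221,  0.0112]), np.float64(0.00046937951145009454)) [ 0.4173 -0.0189  0.047 ] [ 0.4209 -0.0032  0.047 ]
railR (array([ 0.4265, -0.0952,  0.0389]), np.float64(0.00041143192286327015)) [ 0.4259 -0.094   0.047 ] [ 0.4264 -0.09    0.047 ]
tip (array([ 0.4752, -0.029 ,  0.0484]), np.float64(0.0027433196572059213)) [ 0.4729 -0.0281  0.055 ] [ 0.4762 -0.0258  0.055 ]
edgeL (array([ 0.506 , -0.0242,  0.0375]), np.float64(0.00014855467397651608)) [ 0.5039 -0.0231  0.049 ] [ 0.5051 -0.018   0.049 ]
edgeR (array([ 0.5136, -0.0893,  0.0259]), np.float64(0.0022627407092013175)) [ 0.5084 -0.0855  0.049 ] [ 0.5127 -0.0754  0.049 ]
T [302 223  15  19] 189 [309.3175 232.5026]
T [295 263  13  12] 94 [299.9149 268.6383]
S [298 195  42  25] 484 [316.1674 203.7128]
S [324 230   5  10] 37 [326.3243 235.0541]
S [290 236  42   9] 157 [308.0064 241.2229]
```

```bash
python3 - <<'E'
from h import *
np.set_printoptions(precision=4,suppress=True)
for n,box in(("top0",(270,190,360,300)),("side0",(260,190,365,255))):
    s=load(n);x0,y0,x1,y1=box
    g=cv2.cvtColor(s["image"],cv2.COLOR_RGB2GRAY)[y0:y1,x0:x1]
    g=cv2.resize(g,None,fx=3,fy=3,interpolation=cv2.INTER_CUBIC)
    L=cv2.createLineSegmentDetector().detect(g)[0][:,0]/3+[x0,y0,x0,y0]
    for l in L:
        if np.hypot(*(l[2:]-l[:2]))<12: continue
        a,b=onz(s,*l[:2],.047),onz(s,*l[2:],.047); d=b-a
        ang=np.degrees(np.arctan2(d[1],d[0]));ang=(ang+45)%90-45
        print(n,l.round(1),a[:2],b[:2],"yaw",round(ang,2),"len",round(np.linalg.norm(d),4))
E
```

```text
top0 [312.6 222.1 318.7 239.2] [ 0.5604 -0.0608] [ 0.5211 -0.0624] yaw 2.46 len 0.0394
top0 [340.1 218.7 359.7 238.2] [ 0.5515 -0.1196] [ 0.4993 -0.1466] yaw 27.42 len 0.0588
top0 [346.9 277.7 311.6 195.3] [ 0.4271 -0.0947] [ 0.6182 -0.0759] yaw 5.61 len 0.192
top0 [305.4 240.8 300.7 229.6] [ 0.5254 -0.0343] [ 0.5514 -0.0317] yaw 5.79 len 0.0262
top0 [318.3 239.  306.5 243.9] [ 0.5216 -0.0617] [ 0.5185 -0.0346] yaw 6.52 len 0.0272
top0 [269.9 253.  280.4 246.1] [0.5208 0.0451] [0.5289 0.0198] yaw 17.75 len 0.0266
top0 [327.3 216.2 340.1 218.6] [ 0.5641 -0.0949] [ 0.5515 -0.1197] yaw -26.85 len 0.0278
top0 [359.7 231.  338.8 214.1] [ 0.5142 -0.1515] [ 0.5619 -0.1199] yaw 33.5 len 0.0571
top0 [313.5 292.9 347.7 278.9] [ 0.4159 -0.019 ] [ 0.4241 -0.0955] yaw 6.13 len 0.077
top0 [305.4 198.3 283.9 206.5] [ 0.6154 -0.0612] [ 0.6104 -0.0113] yaw 5.69 len 0.0502
top0 [305.1 271.6 313.5 292.6] [ 0.463  -0.0149] [ 0.4165 -0.0191] yaw 5.1 len 0.0467
top0 [279.3 208.  301.3 262.1] [ 0.6099 -0.0008] [ 0.4842 -0.013 ] yaw 5.56 len 0.1263
top0 [342.1 279.5 307.6 198.8] [ 0.4262 -0.0839] [ 0.6129 -
[... 1757 characters left out ...]
 len 0.0425
side0 [269.8 222.7 322.4 233.6] [0.6089 0.0015] [ 0.4852 -0.0106] yaw 5.59 len 0.1242
side0 [295.5 240.  277.1 236.7] [0.5385 0.0252] [0.5809 0.0306] yaw 7.34 len 0.0427
side0 [352.8 216.9 319.1 210.1] [ 0.4297 -0.0763] [ 0.5097 -0.0686] yaw 5.5 len 0.0804
side0 [319.7 208.  340.1 212. ] [ 0.5099 -0.0747] [ 0.4611 -0.0795] yaw 5.54 len 0.049
side0 [268.  229.8 347.5 246.7] [0.6064 0.0206] [0.4228 0.0034] yaw 5.38 len 0.1845
side0 [276.5 227.9 321.1 237.2] [0.5896 0.0095] [ 0.4855 -0.0006] yaw 5.51 len 0.1045
side0 [277.6 199.3 297.7 203.2] [ 0.6125 -0.0656] [ 0.5634 -0.0707] yaw 5.9 len 0.0494
side0 [296.9 205.1 277.7 201.2] [ 0.5636 -0.065 ] [ 0.6107 -0.0604] yaw 5.58 len 0.0473
```

```bash
python3 - <<'E'
from h import *
np.set_printoptions(precision=4,suppress=True)
T,S=load("top0"),load("side0")
print("orange",onz(T,440,171,.04),"pot top",tri(T,(497,72),S,(287,33)),"spatula top",tri(T,(485,15),S,(252,10)),"kettle",onz(T,545,115,0.1))
from plant import *
from scipy.spatial.transform import Rotation as Ro
o=get_obs();R=Ro.from_rotvec(o["eef_rot"]).as_matrix();print(R)
y=np.radians(5.55);c,s=np.cos(y),np.sin(y)
G=np.array([[c,s,0],[s,-c,0],[0,0,-1]])
print("turn deg",np.degrees(Ro.from_matrix(R.T@G).as_rotvec()))
print("shift cm",100*R.T@(np.array([.6875,-.032,.245])-o["position"]))
# lid-level: boss z from top-view vs side with known xy
for z in(.184,.19,.196): print(z,proj(T,[.6875,-.032,z]),proj(S,[.6875,-.032,z]))
E
```

```text
orange [ 0.5962 -0.3669  0.04  ] pot top (array([ 0.7324, -0.4985,  0.1783]), np.float64(0.003257585589388234)) spatula top (array([ 0.8309, -0.4909,  0.2313]), np.float64(0.003795246117016543)) kettle [ 0.6392 -0.6061  0.1   ]
[[ 0.9415  0.337  -0.0006]
 [ 0.337  -0.9415  0.0013]
 [-0.0001 -0.0014 -1.    ]]
turn deg [-0.0794  0.0162 14.1466]
shift cm [ 63.6534 -36.2738  -0.0631]
0.184 (np.float64(283.8163232236434), np.float64(147.89320133864095)) (np.float64(238.8949122743736), np.float64(167.44241398669166))
0.19 (np.float64(283.84330233901477), np.float64(146.71738087559947)) (np.float64(238.65851885996807), np.float64(165.7145359242411))
0.196 (np.float64(283.87059213038293), np.float64(145.52802033945557)) (np.float64(238.41926283055983), np.float64(163.96573405696793))
```

The dispenser's yaw is about 5.55°, and its origin is near (0.687, -0.032). The rail width came out at 75.8 mm against 76 mm given. I'll move toward the lid with the fingers shut.

Request:
{"method": "jog_arm", "body": {"commands": [[[2.6, -1.5, 0], [0, 0, 1.8], 0], [[5.2, -3, 0], [0, 0, 3.6], 0], [[7.8, -4.5, 0], [0, 0, 5.4], 0], [[10.4, -6, 0], [0, 0, 7.2], 0], [[13, -7.5, 0], [0, 0, 9], 0], [[15.6, -9, 0], [0, 0, 10.8], 0], [[18.2, -10.5, 0], [0, 0, 12.6], 0], [[20.8, -12, 0], [0, 0, 14.15], 0]], "newtons": 40}}

```text
time_s: 0.77
position: [0.3666, -0.404, 0.2444]
eef_rot: [-3.138, -0.149, 0.001]
wrist_force: [-0.6, -0.5, 0.4]
opening: 0.432
```

```bash
cat >> h.py <<'E'
def go(target,yaw=5.55):
    from plant import get_obs
    from scipy.spatial.transform import Rotation as Ro
    np.set_printoptions(precision=4,suppress=True)
    o=get_obs();R=Ro.from_rotvec(o["eef_rot"]).as_matrix()
    y=np.radians(yaw);c,s=np.cos(y),np.sin(y)
    G=np.array([[c,s,0],[s,-c,0],[0,0,-1]])
    print("t",o["time_s"],"pos",o["position"],"F",o["wrist_force"],"open",o["opening"],"q",np.array(o["joint_positions"]))
    print("turn",np.degrees(Ro.from_matrix(R.T@G).as_rotvec()),"shift cm",100*R.T@(np.array(target)-o["position"]))
E
python3 -c "
from h import *
go([.6875,-.032,.245])"
```

```text
t 0.7667 pos [ 0.3666 -0.404   0.2444] F [-0.5522 -0.4518  0.4208] open 0.4323963495745681 q [ 0.8033  0.2795 -0.0717  1.7873  0.0225  1.0761 -0.752 ]
turn [-0.0217  0.0214 -0.0977] shift cm [ 35.4789 -33.9783  -0.0616]
```

Request:
{"method": "jog_arm", "body": {"commands": [[[2.2, -2.1, 0], [0, 0, 0], 0], [[4.4, -4.2, 0], [0, 0, 0], 0], [[6.6, -6.3, 0], [0, 0, 0], 0], [[8.8, -8.4, 0], [0, 0, 0], 0], [[11, -10.5, 0], [0, 0, 0], 0], [[13.2, -12.6, 0], [0, 0, 0], 0], [[15.4, -14.7, 0], [0, 0, 0], 0], [[17.7, -17, 0], [0, 0, 0], 0]]}}

```text
time_s: 1.43
position: [0.5262, -0.2182, 0.2444]
eef_rot: [3.138, 0.151, -0.001]
wrist_force: [1.1, 0.0, 0.4]
opening: 0.004
```

Request:
{"method": "jog_arm", "body": {"commands": [[[2.2, -2.1, 0], [0, 0, 0], 0], [[4.5, -4.3, 0], [0, 0, 0], 0], [[7, -6.7, 0], [0, 0, 0], 0], [[9.5, -9.1, 0], [0, 0, 0], 0], [[12, -11.5, 0], [0, 0, 0], 0], [[14.5, -13.9, 0], [0, 0, 0], 0], [[16.5, -15.9, 0], [0, 0, 0], 0], [[17.7, -17, 0], [0, 0, 0], 0]]}}

```text
time_s: 2.1
position: [0.6867, -0.0283, 0.2437]
eef_rot: [-3.136, -0.158, 0.001]
wrist_force: [-0.9, 0.1, 0.7]
opening: 0.004
```

```bash
python3 -c "
from h import *
go([.6875,-.032,.225])"
```

```text
t 2.1 pos [ 0.6867 -0.0283  0.2437] F [-0.925   0.0632  0.6729] open 0.00418302029472013 q [ 0.1215  0.5329 -0.2308  1.415   0.1225  1.2085 -1.5922]
turn [-0.1159  0.0372  0.2119] shift cm [0.0469 0.3755 1.8683]
```

Request:
{"method": "jog_arm", "body": {"commands": [[[0.1, 0.3, 0.5], [0, 0, 0], 0], [[0.1, 0.3, 1], [0, 0, 0], 0], [[0.1, 0.3, 1.5], [0, 0, 0], 0], [[0.1, 0.3, 2.0], [0, 0, 0], 0], [[0.1, 0.3, 2.2], [0, 0, 0], 0], [[0.1, 0.3, 2.4], [0, 0, 0], 0], [[0.1, 0.3, 2.4], [0, 0, 0], 0], [[0.1, 0.3, 2.4], [0, 0, 0], 0]]}}

```text
time_s: 2.77
position: [0.6867, -0.036, 0.2209]
eef_rot: [3.138, 0.151, 0.0]
wrist_force: [-0.3, -0.1, 0.1]
opening: 0.004
```

```bash
python3 - <<'E'
from h import *
from plant import *
go([.6875,-.032,.206])
for n in("side","top"):
    s=snapshot(n);pickle.dump(s,open(n+"1.pkl","wb"))
    crop(s,*((195,120,355,250) if n=="side" else (220,90,380,220)),4,f"pics/{n}1.png")
E
```

```text
t 2.7667 pos [ 0.6867 -0.036   0.2209] F [-0.3228 -0.0582  0.1189] open 0.0044926262752443685 q [ 0.1294  0.5493 -0.2266  1.4425  0.1281  1.164  -1.5901]
turn [ 0.0059 -0.0154 -0.031 ] shift cm [ 0.1157 -0.3893  1.4888]
```

View pics/side1.png

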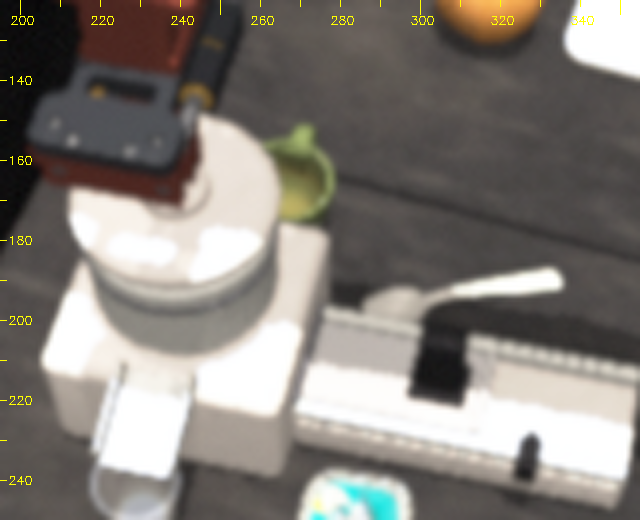

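View pics/top1.png

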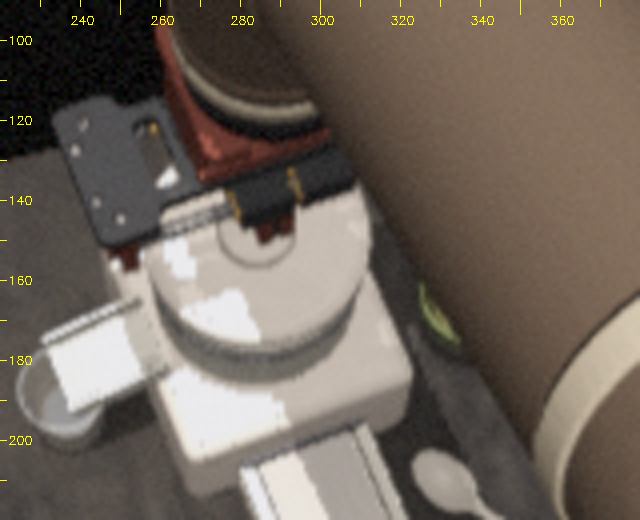

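The shut fingertips sit over the boss, at about (287,148) in the top view and (240,170) in the side view. Now I press down slowly and watch the force.

Request:
{"method": "jog_arm", "body": {"commands": [[[0.1, -0.3, 0.2], [0, 0, 0], 0], [[0.1, -0.4, 0.4], [0, 0, 0], 0], [[0.1, -0.4, 0.6], [0, 0, 0], 0], [[0.1, -0.4, 0.8], [0, 0, 0], 0], [[0.1, -0.4, 0.9], [0, 0, 0], 0], [[0.1, -0.4, 1.0], [0, 0, 0], 0], [[0.1, -0.4, 1.1], [0, 0, 0], 0], [[0.1, -0.4, 1.2], [0, 0, 0], 0]]}}

```text
time_s: 3.53
position: [0.6876, -0.0308, 0.2088]
eef_rot: [-3.137, -0.153, -0.001]
wrist_force: [-1.4, 2.7, 4.0]
opening: 0.007
```

Request:
{"method": "jog_arm", "body": {"commands": [[[0, 0, 0.05], [0, 0, 0], 0], [[0, 0, 0.1], [0, 0, 0], 0], [[0, 0, 0.15], [0, 0, 0], 0], [[0, 0, 0.2], [0, 0, 0], 0], [[0, 0, 0.2], [0, 0, 0], 0], [[0, 0, 0.25], [0, 0, 0], 0], [[0, 0, 0.25], [0, 0, 0], 0], [[0, 0, 0.25], [0, 0, 0], 0]]}}

```text
time_s: 4.2
position: [0.6876, -0.0315, 0.2065]
eef_rot: [3.138, 0.152, 0.001]
wrist_force: [-0.0, 2.8, 5.5]
opening: 0.002
```

Request:
{"method": "jog_arm", "body": {"commands": [[[0, 0, 0.05], [0, 0, 0], 0], [[0, 0, 0.1], [0, 0, 0], 0], [[0, 0, 0.15], [0, 0, 0], 0], [[0, 0, 0.2], [0, 0, 0], 0], [[0, 0, 0.25], [0, 0, 0], 0], [[0, 0, 0.25], [0, 0, 0], 0], [[0, 0, 0.25], [0, 0, 0], 0], [[0, 0, 0.25], [0, 0, 0], 0]]}}

```text
time_s: 4.87
position: [0.6877, -0.0315, 0.2063]
eef_rot: [3.138, 0.152, 0.003]
wrist_force: [-6.3, 2.3, 17.7]
opening: 0.006
```

The tip has stopped at z ≈ 0.184 and the force has jumped to 18 N, which is the stop. I'll press slightly more, then lift and check.

Request:
{"method": "jog_arm", "body": {"commands": [[[0, 0, 0.05], [0, 0, 0], 0], [[0, 0, 0.1], [0, 0, 0], 0], [[0, 0, 0.1], [0, 0, 0], 0], [[0, 0, 0.1], [0, 0, 0], 0], [[0, 0, 0.1], [0, 0, 0], 0], [[0, 0, 0.1], [0, 0, 0], 0], [[0, 0, 0.1], [0, 0, 0], 0], [[0, 0, 0.1], [0, 0, 0], 0]]}}

```text
time_s: 5.53
position: [0.6877, -0.0315, 0.2062]
eef_rot: [3.138, 0.152, 0.004]
wrist_force: [-7.3, 2.8, 22.8]
opening: 0.003
```

Request:
{"method": "jog_arm", "body": {"commands": [[[0, 0, -0.3], [0, 0, 0], 0], [[0, 0, -0.8], [0, 0, 0], 0], [[0, 0, -1.6], [0, 0, 0], 0], [[0, 0, -2.6], [0, 0, 0], 0], [[0, 0, -3.6], [0, 0, 0], 0], [[0, 0, -4.4], [0, 0, 0], 0], [[0, 0, -5], [0, 0, 0], 0], [[0, 0, -5], [0, 0, 0], 0]]}}

```text
time_s: 6.2
position: [0.6881, -0.0316, 0.2546]
eef_rot: [3.138, 0.152, 0.004]
wrist_force: [0.2, 0.2, -0.6]
opening: 0.009
```

Request:
{"method": "jog_arm", "body": {"commands": [[[-2, 0, 0], [0, 0, 0], 6], [[-4.5, 0, 0], [0, 0, 0], 6], [[-7, 0, 0], [0, 0, 0], 6], [[-9.5, 0, 0], [0, 0, 0], 6], [[-12, 0, 0], [0, 0, 0], 6], [[-14, 0, 0], [0, 0, 0], 6], [[-15.2, 0, 0], [0, 0, 0], 6], [[-15.2, 0, 0], [0, 0, 0], 6]]}}

```text
time_s: 6.87
position: [0.534, -0.0468, 0.2529]
eef_rot: [3.137, 0.151, -0.001]
wrist_force: [0.2, -0.2, 0.9]
opening: 0.57
```

```bash
python3 - <<'E'
from h import *
from plant import *
go([.5358,-.0449,.083])
T=load("top0");print(onz(T,309.3,227.7,.101))
for n in("side","top"):
    s=snapshot(n);pickle.dump(s,open(n+"2.pkl","wb"))
    crop(s,*((195,120,365,260) if n=="side" else (220,100,380,300)),4 if n=="side" else 3,f"pics/{n}2.png")
E
```

```text
t 6.8667 pos [ 0.534  -0.0468  0.2529] F [ 0.1799 -0.197   0.9357] open 0.5696370581642846 q [ 0.2069  0.268  -0.2561  1.7882  0.0764  1.0958 -1.5502]
turn [ 0.0415  0.049  -0.0398] shift cm [ 0.2163 -0.1806 16.9881]
[ 0.539  -0.0438  0.101 ]
```

View pics/side2.png

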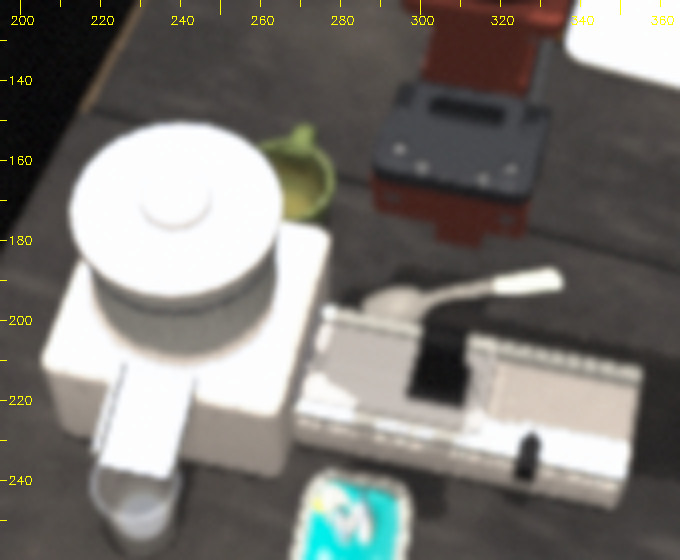

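View pics/top2.png

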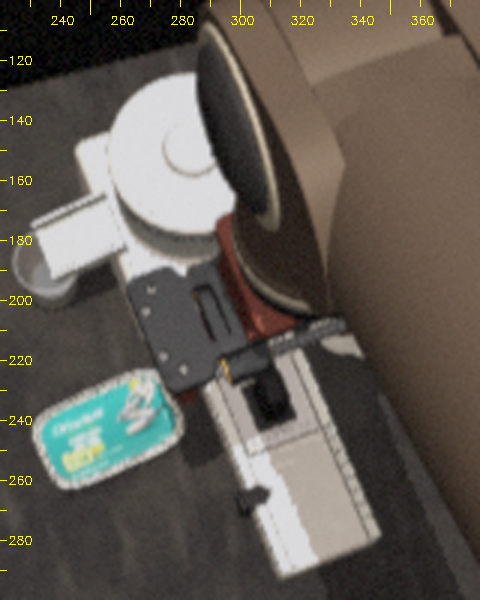

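The lid is now seated, with the boss in the side view moved down to about row 169.5. The glass at (230,243) and the cup are untouched. The open jaws are above the grip, so I'll go down.

Request:
{"method": "jog_arm", "body": {"commands": [[[0.2, -0.2, 2], [0, 0, 0], 6], [[0.2, -0.2, 4], [0, 0, 0], 6], [[0.2, -0.2, 6], [0, 0, 0], 6], [[0.2, -0.2, 8], [0, 0, 0], 6], [[0.2, -0.2, 9.5], [0, 0, 0], 6], [[0.2, -0.2, 11], [0, 0, 0], 6], [[0.2, -0.2, 12], [0, 0, 0], 6], [[0.2, -0.2, 12], [0, 0, 0], 6]]}}

```text
time_s: 7.63
position: [0.5374, -0.0438, 0.1302]
eef_rot: [-3.137, -0.153, 0.006]
wrist_force: [-0.5, -0.5, 0.5]
opening: 0.682
```

```bash
python3 - <<'E'
from h import *
from plant import *
go([.5365,-.0445,.083])
for n in("side","top"):
    s=snapshot(n);pickle.dump(s,open(n+"3.pkl","wb"))
    crop(s,*((265,150,365,260) if n=="side" else (260,170,370,300)),5 if n=="side" else 4,f"pics/{n}3.png")
E
```

```text
t 7.6333 pos [ 0.5374 -0.0438  0.1302] F [-0.5461 -0.4626  0.4642] open 0.6815705798661005 q [ 0.1832  0.4125 -0.243   1.9091  0.1293  0.8385 -1.6008]
turn [-0.0444  0.1991  0.0209] shift cm [-0.0777  0.0686  4.7247]
```

View pics/side3.png

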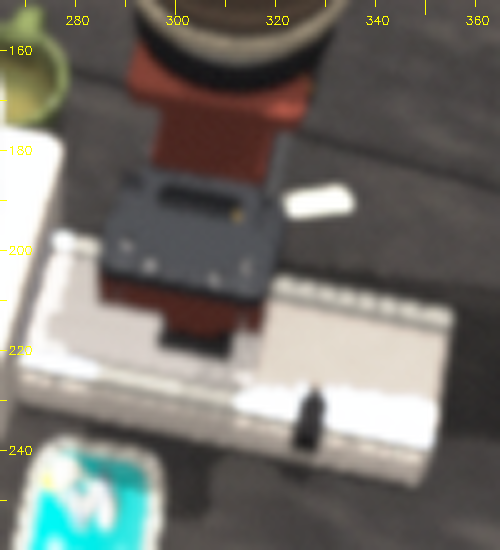

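View pics/top3.png

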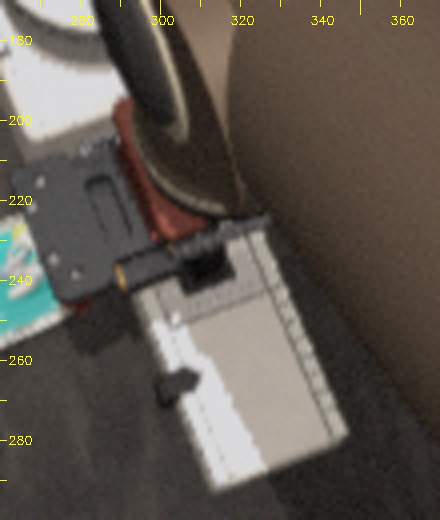

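The jaws straddle the grip. The pointer at about (304,265) in the top view and the slide's front edge are still visible. I'll descend the last 4.7 cm.

Request:
{"method": "jog_arm", "body": {"commands": [[[0, 0, 0.8], [0, 0, 0], 6], [[0, 0, 1.6], [0, 0, 0], 6], [[0, 0, 2.4], [0, 0, 0], 6], [[0, 0, 3.2], [0, 0, 0], 6], [[0, 0, 4], [0, 0, 0], 6], [[0, 0, 4.6], [0, 0, 0], 6], [[0, 0, 4.6], [0, 0, 0], 6], [[0, 0, 4.6], [0, 0, 0], 6]]}}

```text
time_s: 8.4
position: [0.5377, -0.044, 0.0862]
eef_rot: [-3.138, -0.152, 0.001]
wrist_force: [-0.4, 0.2, 0.0]
opening: 0.688
```

Request:
{"method": "jog_arm", "body": {"commands": [[[0, 0, 0], [0, 0, 0], 3], [[0, 0, 0], [0, 0, 0], 2], [[0, 0, 0], [0, 0, 0], 1], [[0, 0, 0], [0, 0, 0], 1], [[0, 0, 0], [0, 0, 0], 1], [[0, 0, 0], [0, 0, 0], 1], [[0, 0, 0], [0, 0, 0], 1], [[0, 0, 0], [0, 0, 0], 1]], "newtons": 40}}

```text
time_s: 9.07
position: [0.5381, -0.045, 0.0868]
eef_rot: [3.137, 0.151, 0.0]
wrist_force: [0.3, -3.1, 0.1]
opening: 0.205
```

```bash
python3 - <<'E'
from h import *
from plant import *
go([.5365,-.0445,.083])
for n in("side","top"):
    s=snapshot(n);pickle.dump(s,open(n+"4.pkl","wb"))
    crop(s,*((265,150,365,260) if n=="side" else (260,170,370,300)),5 if n=="side" else 4,f"pics/{n}4.png")
E
```

```text
t 9.0667 pos [ 0.5381 -0.045   0.0868] F [ 0.2622 -3.1158  0.0733] open 0.20452160695270452 q [ 0.172   0.4728 -0.2295  1.9424  0.1553  0.7428 -1.6223]
turn [ 0.0599 -0.0144 -0.0298] shift cm [-0.1503 -0.0642  0.3754]
```

View pics/side4.png

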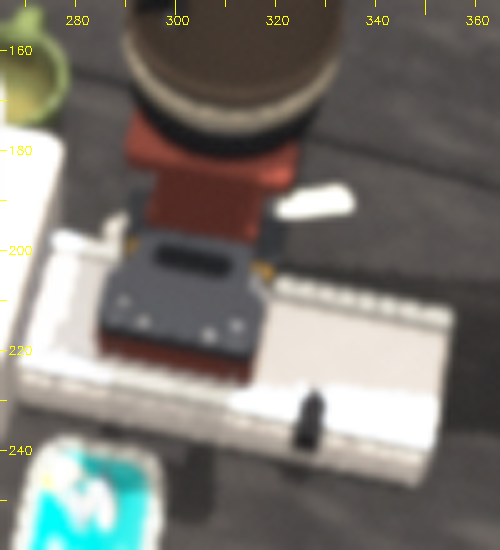

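View pics/top4.png

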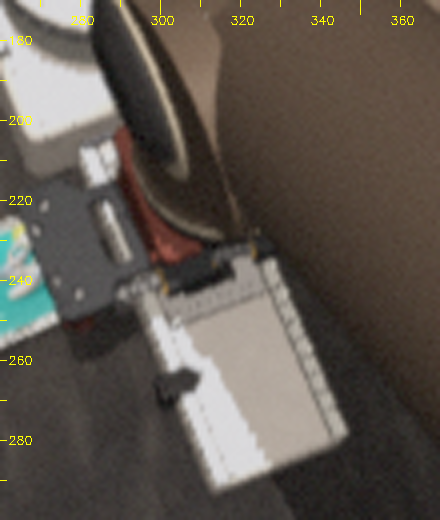

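The grip is held, with an opening of 0.205, about 18 mm as specified. I'll pull 24 mm first and then measure the remaining gap.

Request:
{"method": "jog_arm", "body": {"commands": [[[-0.4, 0, 0], [0, 0, 0], 1], [[-0.8, 0, 0], [0, 0, 0], 1], [[-1.2, 0, 0], [0, 0, 0], 1], [[-1.6, 0, 0], [0, 0, 0], 1], [[-2.0, 0, 0], [0, 0, 0], 1], [[-2.4, 0, 0], [0, 0, 0], 1], [[-2.4, 0, 0], [0, 0, 0], 1], [[-2.4, 0, 0], [0, 0, 0], 1]], "newtons": 50}}

```text
time_s: 9.83
position: [0.5148, -0.0473, 0.0868]
eef_rot: [3.137, 0.151, 0.003]
wrist_force: [4.7, -5.1, -3.1]
opening: 0.203
```

```bash
python3 - <<'E'
from h import *
from plant import *
go([.5365,-.0445,.083])
for n in("side","top"):
    s=snapshot(n);pickle.dump(s,open(n+"5.pkl","wb"))
    c=-np.array(s["R"]).T@s["t"];print(n,"cam",c)
    crop(s,*((285,190,365,260) if n=="side" else (285,220,355,300)),7,f"pics/{n}5.png")
E
```

```text
t 9.8333 pos [ 0.5148 -0.0473  0.0868] F [ 4.7105 -5.1267 -3.0836] open 0.20325046492637108 q [ 0.1833  0.4414 -0.2336  1.9982  0.1525  0.7164 -1.6183]
turn [ 0.0563 -0.1059 -0.034 ] shift cm [ 2.1827 -0.0672  0.3803]
side cam [0.4406 0.4335 0.8736]
top cam [0.3203 0.082  1.1304]
```

View pics/side5.png

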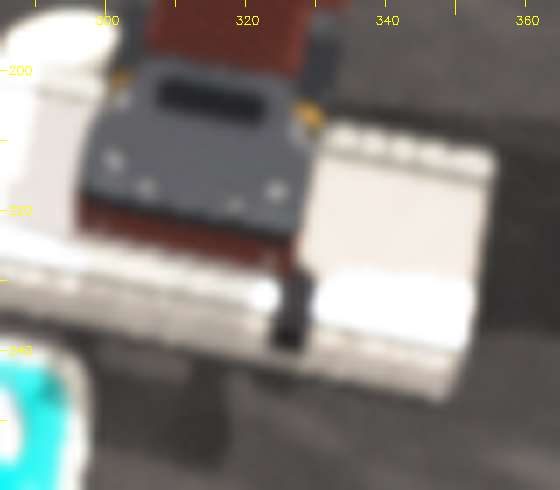

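View pics/top5.png

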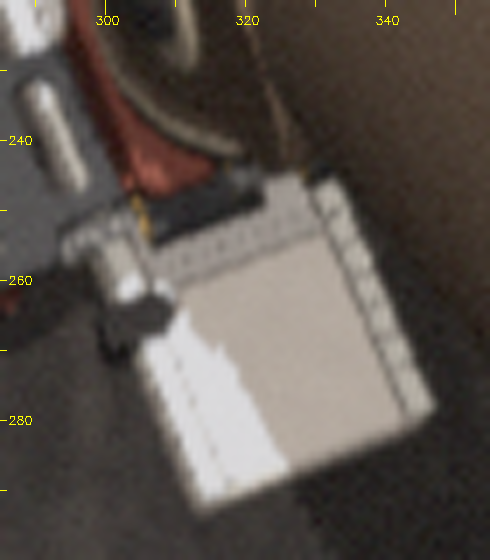

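```bash
cat >> h.py <<'E'
yaw=np.radians(5.55);EX=np.array([np.cos(yaw),np.sin(yaw),0]);EY=np.array([-np.sin(yaw),np.cos(yaw),0])
def rect(s,z,x0,x1,y0,y1,k,fn=None):
    # columns: x' from x0 to x1 (m), rows: y' from y1 to y0 ; k px per m
    W,H=int((x1-x0)*k),int((y1-y0)*k)
    X=x0+np.arange(W)/k;Y=y1-np.arange(H)/k
    XX,YY=np.meshgrid(X,Y);P=XX[...,None]*EX+YY[...,None]*EY+np.array([0,0,z])
    q=P@np.array(s["R"]).T+np.array(s["t"])
    u=(s["fx"]*q[...,0]/q[...,2]+s["cx"]).astype(np.float32);v=(s["fy"]*q[...,1]/q[...,2]+s["cy"]).astype(np.float32)
    im=cv2.remap(s["image"][:,:,::-1].copy(),u,v,cv2.INTER_CUBIC)
    if fn:
        o=im.copy()
        for x in np.arange(np.ceil(x0*200)/200,x1,.005):
            c=int((x-x0)*k);cv2.line(o,(c,0),(c,10),(0,0,255),1);cv2.putText(o,f"{x*1000:.0f}",(c-10,22),0,.35,(0,0,255),1)
        cv2.imwrite(fn,o)
    return im,X,Y
E
python3 - <<'E'
from h import *
a,X,Y=rect(load("top0"),.055,.445,.525,-.105,-.045,6000,None)
b,_,_=rect(load("top5"),.055,.445,.525,-.105,-.045,6000,None)
rect(load("top0"),.055,.445,.525,-.105,-.045,8000,"pics/ra.png")
rect(load("top5"),.055,.445,.525,-.105,-.045,8000,"pics/rb.png")
rect(load("side0"),.055,.445,.525,-.105,-.045,8000,"pics/rc.png")
print(a.shape)
E
```

```text
(360, 480, 3)
```

View pics/ra.png

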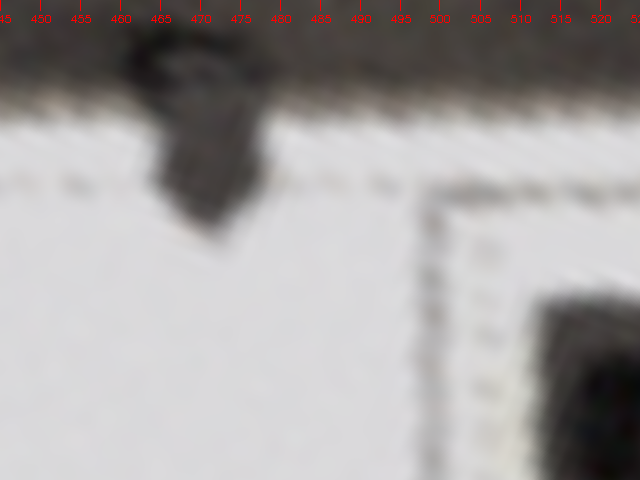

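View pics/rb.png

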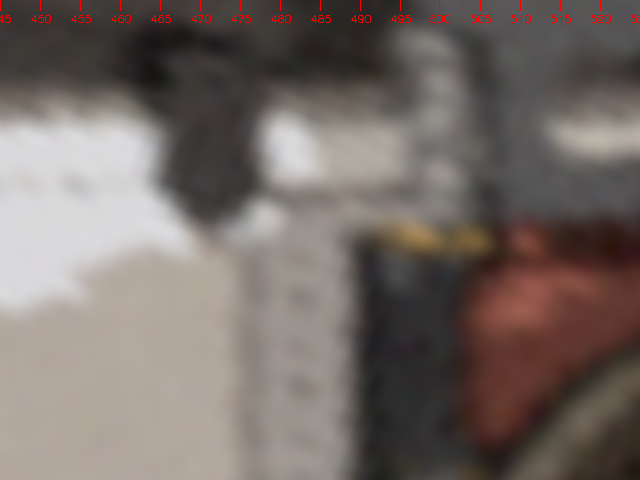

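View pics/rc.png

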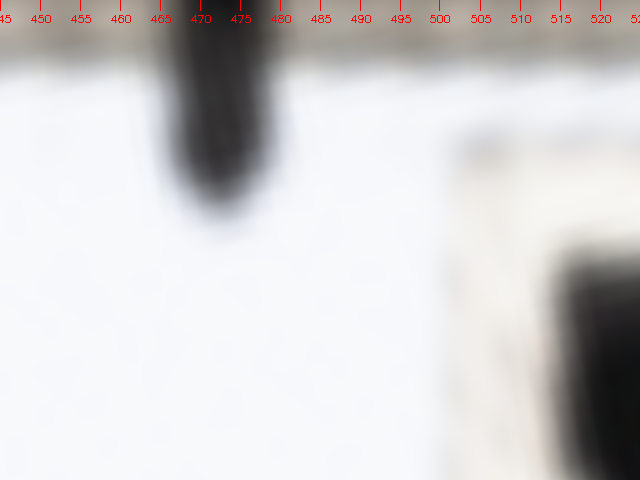

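```bash
python3 - <<'E'
from h import *
np.set_printoptions(precision=1,suppress=True,linewidth=200)
for n,z in(("top0",.049),("top4",.049),("top5",.049),("side0",.049)):
    im,X,Y=rect(load(n),z,.465,.515,-.1 if 1 else 0,-.076 ,4000)
    g=cv2.cvtColor(im,cv2.COLOR_BGR2GRAY).astype(float)
    p=g[10:-10].mean(0)
    d=np.gradient(p); 
    print(n,"p@.5mm",p[::4])
    print("  max grad",X[np.argmax(d)]*1e3,"min grad",X[np.argmin(d)]*1e3,"min val",X[np.argmin(p)]*1e3)
# tip: dark profile widths by row in top0, side0 at z=.055
for n in("top0","side0"):
    im,X,Y=rect(load(n),.055,.455,.49,-.08,-.055,4000)
    g=cv2.cvtColor(im,cv2.COLOR_BGR2GRAY)
    for r in range(0,len(Y),6):
        w=np.where(g[r]<140)[0]
        if 0<len(w)<100: print(n,f"y {Y[r]*1e3:.1f} x {X[w[0]]*1e3:.1f} {X[w[-1]]*1e3:.1f} mid {(X[w[0]]+X[w[-1]])*500:.2f}")
E
```

```text
top0 p@.5mm [217.2 217.  217.  217.  216.8 216.8 217.1 217.6 217.6 217.2 217.2 217.3 217.2 217.3 217.3 217.2 217.1 217.2 217.2 217.3 217.7 217.7 217.6 217.4 217.5 217.5 217.6 217.4 217.5 217.5 217.6 216.8 210.9
 198.1 183.6 177.8 185.  199.5 211.6 215.5 213.  209.9 209.1 210.6 213.4 212.7 205.1 188.9 162.3 132. ]
  max grad 501.75000000000006 min grad 513.25 min val 514.5000000000001
top4 p@.5mm [184.7 184.4 184.2 184.7 185.2 185.  184.4 183.2 182.1 181.7 181.6 181.3 180.7 179.1 176.5 173.4 170.6 169.1 168.5 168.2 167.7 167.7 167.8 168.  168.4 168.4 168.3 167.9 168.2 168.4 168.6 167.8 163.6
 153.6 140.6 132.7 132.9 139.7 147.1 149.9 148.  146.3 145.9 146.8 148.2 147.6 141.1 127.2 105.9  80.8]
  max grad 502.0 min grad 513.5000000000001 min val 514.5000000000001
top5 p@.5mm [169.5 169.5 169.6 169.6 169.4 169.1 169.  169.1 168.1 163.3 153.5 142.1 135.3 135.4 141.3 147.9 149.5 145.8 142.7 142.8 145.5 148.  146.1 136.8 118.   90.1  60.2  41.1  38.   43.2  48.   49.4  48.6
  46.7  45.8  46.   46.   44.7  43.9  45.7  50.9  58.8  65.7  70.9  75.2  77.6  78.   77.8  75.8  72.5]
  max grad 50
[... 542 characters left out ...]
71.25
top0 y -64.0 x 465.0 477.8 mid 471.38
top0 y -65.5 x 464.8 478.0 mid 471.38
top0 y -67.0 x 464.5 478.0 mid 471.25
top0 y -68.5 x 465.0 477.5 mid 471.25
top0 y -70.0 x 466.5 476.2 mid 471.38
top0 y -71.5 x 467.8 474.5 mid 471.12
top0 y -73.0 x 469.5 473.0 mid 471.25
side0 y -55.0 x 466.2 478.5 mid 472.38
side0 y -56.5 x 466.8 478.2 mid 472.50
side0 y -58.0 x 467.2 478.2 mid 472.75
side0 y -59.5 x 467.0 478.2 mid 472.62
side0 y -61.0 x 467.0 478.0 mid 472.50
side0 y -62.5 x 467.0 478.0 mid 472.50
side0 y -64.0 x 467.2 477.8 mid 472.50
side0 y -65.5 x 467.5 477.2 mid 472.38
side0 y -67.0 x 468.5 476.2 mid 472.38
side0 y -68.5 x 469.8 475.2 mid 472.50
side0 y -70.0 x 472.0 473.0 mid 472.50
```

```bash
python3 - <<'E'
from h import *
np.set_printoptions(precision=0,suppress=True,linewidth=220)
for n in("top2","top3","side2","side3"):
    im,X,Y=rect(load(n),.049,.485,.515,-.115,-.07,4000)
    g=cv2.cvtColor(im,cv2.COLOR_BGR2GRAY).astype(float)
    print(n,"x'",X[::4]*1e3)
    for r0 in range(0,len(Y)-20,20): print(f"y {Y[r0+10]*1e3:.0f}",g[r0:r0+20].mean(0)[::4])
rect(load("side2"),.049,.445,.525,-.125,-.05,8000,"pics/rd.png")
E
```

```text
top2 x' [485. 486. 487. 488. 489. 490. 491. 492. 493. 494. 495. 496. 497. 498. 499. 500. 501. 502. 503. 504. 505. 506. 507. 508. 509. 510. 511. 512. 513. 514.]
y -73 [219. 219. 218. 217. 218. 218. 218. 218. 217. 217. 217. 217. 212. 199. 183. 173. 176. 186. 193. 192. 191. 194. 195. 193. 187. 179. 171. 165. 162. 161.]
y -78 [219. 218. 218. 218. 219. 220. 219. 219. 218. 218. 218. 218. 213. 202. 189. 184. 189. 199. 209. 213. 210. 207. 207. 209. 208. 203. 192. 179. 172. 170.]
y -82 [205. 202. 199. 195. 193. 193. 196. 200. 204. 207. 208. 207. 199. 187. 170. 159. 163. 178. 194. 201. 201. 198. 196. 196. 198. 195. 184. 168. 148. 134.]
y -88 [176. 178. 177. 175. 172. 170. 169. 167. 168. 168. 169. 169. 165. 155. 144. 139. 144. 155. 164. 169. 167. 163. 161. 162. 163. 160. 148. 126.  98.  68.]
y -92 [174. 176. 175. 172. 169. 168. 168. 167. 168. 171. 174. 174. 168. 156. 144. 140. 147. 158. 166. 168. 165. 162. 160. 158. 156. 152. 141. 120.  91.  62.]
y -98 [176. 176. 174. 171. 168. 166. 166. 167. 168. 172. 175. 176. 172. 161. 148. 141. 145. 156. 166. 172. 171. 167. 160. 153. 149. 145. 136. 118.  94
[... 3905 characters left out ...]
 192. 187. 185. 184. 183. 184. 183. 183. 180. 176. 166. 148. 128.]
y -92 [219. 219. 219. 219. 219. 218. 217. 217. 216. 216. 216. 216. 215. 212. 208. 202. 194. 188. 183. 178. 175. 172. 170. 170. 170. 171. 167. 161. 146. 126.]
y -98 [218. 218. 218. 218. 218. 218. 218. 217. 217. 216. 216. 216. 214. 211. 208. 197. 184. 169. 153. 141. 130. 124. 121. 119. 119. 121. 121. 117. 108.  93.]
y -103 [218. 218. 218. 217. 217. 218. 218. 217. 217. 217. 217. 216. 216. 212. 205. 195. 175. 155. 129. 105.  87.  71.  64.  63.  65.  70.  75.  76.  73.  68.]
y -108 [217. 217. 217. 217. 217. 216. 216. 216. 216. 215. 215. 215. 212. 209. 202. 189. 172. 147. 124.  98.  77.  64.  53.  51.  51.  52.  54.  54.  54.  53.]
```

View pics/rd.png

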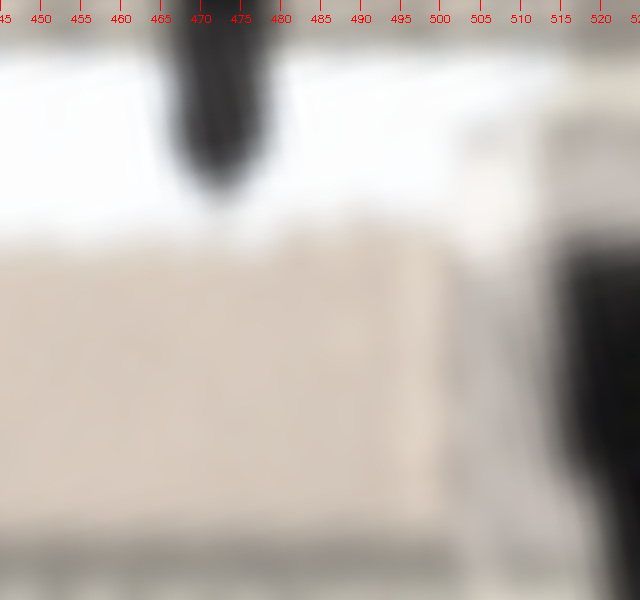

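Front edge to tip measured about 28.3 mm (28.1 in the side view, 28.5 in the top). The slide has moved 23.0 mm, so about 5.3 mm remains.

Request:
{"method": "jog_arm", "body": {"commands": [[[-0.1, 0, 0], [0, 0, 0], 1], [[-0.2, 0, 0], [0, 0, 0], 1], [[-0.3, 0, 0], [0, 0, 0], 1], [[-0.4, 0, 0], [0, 0, 0], 1], [[-0.5, 0, 0], [0, 0, 0], 1], [[-0.55, 0, 0], [0, 0, 0], 1], [[-0.55, 0, 0], [0, 0, 0], 1], [[-0.55, 0, 0], [0, 0, 0], 1]]}}

```text
time_s: 10.6
position: [0.5096, -0.0478, 0.0868]
eef_rot: [3.137, 0.151, 0.003]
wrist_force: [4.5, -5.5, -3.4]
opening: 0.203
```

```bash
python3 - <<'E'
from h import *
from plant import *
go([.5365,-.0445,.083])
np.set_printoptions(precision=0,suppress=True,linewidth=220)
for n in("side","top"):
    s=snapshot(n);pickle.dump(s,open(n+"6.pkl","wb"))
s=load("top6")
im,X,Y=rect(s,.049,.46,.49,-.115,-.075,4000)
g=cv2.cvtColor(im,cv2.COLOR_BGR2GRAY).astype(float)
print(X[::4]*1e3)
for r0 in range(0,len(Y)-20,20): print(f"y {Y[r0+10]*1e3:.0f}",g[r0:r0+20].mean(0)[::4])
rect(s,.052,.445,.525,-.115,-.045,8000,"pics/re.png")
crop(load("side6"),195,120,365,260,4,"pics/side6.png")
E
```

```text
t 10.6 pos [ 0.5096 -0.0478  0.0868] F [ 4.5007 -5.4508 -3.3702] open 0.20348119726502392 q [ 0.1859  0.4345 -0.2345  2.0104  0.1518  0.7108 -1.6172]
turn [ 0.0551 -0.1184 -0.0334] shift cm [ 2.7051 -0.0686  0.3819]
[460. 461. 462. 463. 464. 465. 466. 467. 468. 469. 470. 471. 472. 473. 474. 475. 476. 477. 478. 479. 480. 481. 482. 483. 484. 485. 486. 487. 488. 489.]
y -78 [183. 181. 179. 178. 181. 185. 189. 192. 192. 185. 168. 147. 131. 126. 130. 140. 147. 147. 145. 144. 145. 144. 139. 122.  97.  74.  65.  68.  77.  87.]
y -82 [171. 171. 172. 172. 171. 170. 170. 170. 169. 163. 151. 137. 130. 133. 141. 146. 147. 144. 143. 145. 148. 147. 140. 124. 100.  72.  52.  52.  57.  61.]
y -88 [172. 171. 170. 170. 170. 169. 169. 169. 169. 165. 155. 145. 139. 140. 146. 151. 151. 148. 147. 147. 150. 149. 140. 121.  91.  60.  40.  36.  40.  44.]
y -92 [171. 170. 169. 169. 170. 171. 171. 170. 168. 162. 152. 141. 135. 136. 142. 147. 147. 146. 145. 146. 148. 148. 143. 129. 104.  74.  49.  39.  40.  43.]
y -98 [168. 169. 169. 168. 168. 170. 170. 170. 168. 162. 151. 141. 137. 139. 146. 151. 150. 146. 144. 145. 147. 146. 138. 123.  98.  67.  44.  35.  37.  42.]
y -102 [167. 167. 168. 168. 168. 168. 169. 170. 169. 162. 151. 141. 136. 138. 144. 149. 149. 147. 146. 147. 149. 150. 143. 129. 105.  74.  51.  40.  39.  42.]
y -108 [168. 169. 170. 170. 170. 169. 169. 169. 169. 164. 153. 141. 135. 137. 143. 150. 150. 145. 142. 142. 145. 149. 148. 137. 117.  87.  58.  41.  40.  46.]
```

View pics/re.png

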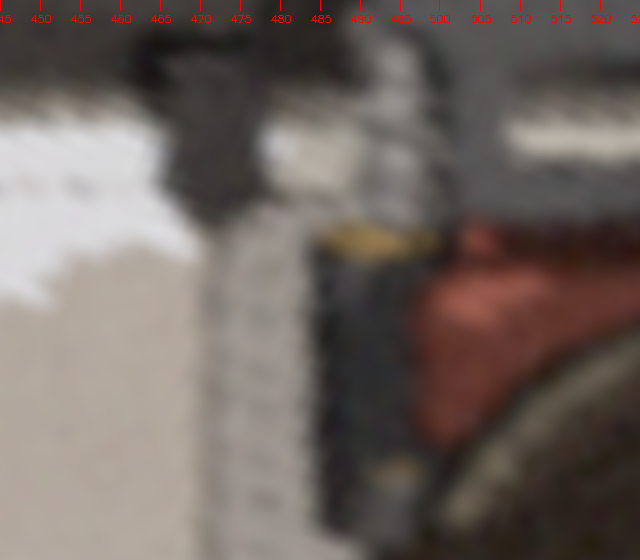

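View pics/side6.png

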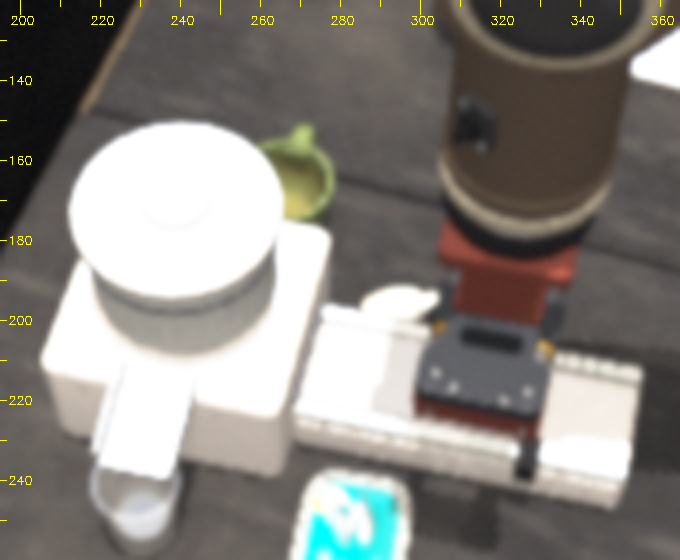

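The edge line runs into the tip in the top view: edge at 472 mm and tip at 471.3–471.8 along the rail. In the side view they agree within about 0.1 mm. I'll nudge 0.3 mm more and let it settle.

Request:
{"method": "jog_arm", "body": {"commands": [[[-0.03, 0, 0], [0, 0, 0], 1], [[-0.03, 0, 0], [0, 0, 0], 1], [[-0.03, 0, 0], [0, 0, 0], 1], [[-0.03, 0, 0], [0, 0, 0], 1], [[-0.03, 0, 0], [0, 0, 0], 1], [[-0.03, 0, 0], [0, 0, 0], 1], [[-0.03, 0, 0], [0, 0, 0], 1], [[-0.03, 0, 0], [0, 0, 0], 1]]}}

```text
time_s: 11.37
position: [0.5094, -0.0478, 0.0868]
eef_rot: [3.137, 0.151, 0.004]
wrist_force: [6.0, -5.8, -3.9]
opening: 0.2
```

```bash
python3 - <<'E'
from h import *
from plant import *
go([.5365,-.0445,.083])
s=snapshot("top");d=snapshot("side")
im,X,Y=rect(s,.049,.46,.49,-.11,-.08,4000)
p=cv2.cvtColor(im,cv2.COLOR_BGR2GRAY).astype(float).mean(0);k=np.argmin(p[:70]);print("edge line",X[k]*1e3)
im,X,Y=rect(s,.055,.455,.49,-.08,-.055,4000);g=cv2.cvtColor(im,cv2.COLOR_BGR2GRAY)
for r in range(24,80,8):
    w=np.where(g[r]<100)[0]
    if len(w): print(f"y {Y[r]*1e3:.1f} x {X[w[0]]*1e3:.1f} {X[w[-1]]*1e3:.1f}")
o=np.hstack([s["image"][115:300,220:380],d["image"][120:305,195:355]])[:,:,::-1]
cv2.imwrite("pics/fin.png",cv2.resize(o,None,fx=2.4,fy=2.4,interpolation=cv2.INTER_CUBIC))
E
```

```text
t 11.3667 pos [ 0.5094 -0.0478  0.0868] F [ 6.0162 -5.7611 -3.8507] open 0.20001039875848636 q [ 0.186   0.4341 -0.2346  2.011   0.1517  0.7104 -1.6172]
turn [ 0.0555 -0.1271 -0.0323] shift cm [ 2.7251 -0.0692  0.3828]
edge line 472.00000000000006
y -61.0 x 465.5 477.0
y -63.0 x 466.0 476.5
y -65.0 x 466.0 477.2
y -67.0 x 465.8 478.0
y -69.0 x 466.8 479.2
y -71.0 x 468.2 476.0
y -73.0 x 470.0 488.8
```

View pics/fin.png

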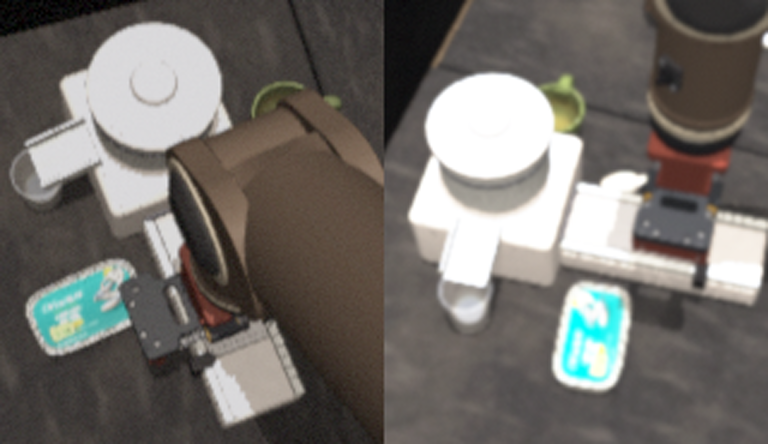

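The final view shows the edge line at 472.0 mm level with the tip at about 471.5 mm. The pointer is unmoved, the lid is seated, and the glass and cup are standing in place.

```bash
python3 -c "
from plant import *
print(sign_off())"
```

```text
the job is handed in; nothing more can be done
None
```

I pressed the lid home, then pulled the slide out about 28.4 mm until its front edge was level with the pointer tip. I handed the job in with the gripper still holding the slide there at 50 N; the last clock reading before that was 11.4 s.

- **Lid:** the fingertips stopped at 184 mm, the fully-home height. The force there rose from about 5 N to 18–23 N without further travel.
- **Slide:** in the last top view the front edge was at 472.0 mm and the tip at about 471.5 mm along the rail. The side view put the edge level with the tip to about 0.1 mm just before a final 0.2–0.3 mm nudge. The two views disagree by about half a millimetre, and I estimate the total error at about 1 mm. In the side view the gripper now hides the edge, so that figure comes from the closed-slide picture plus the measured travel.
- **Surroundings:** in the last top view the pointer clip was where it started, to within a millimetre or so. In the last pictures the glass and the cup were still standing where they began. I checked those by eye, and the arm partly hides the cup in the top view.

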